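# Balance the dice steelyard

## Robot

A 6-joint arm with a two-finger parallel gripper is mounted at the origin on the work surface. World frame = base frame: x ahead of the robot, y to its left, z up, the work surface at z = 0. Lengths are in m, angles in rad, forces in N, time in s.
With the tool pointing down it reaches from about 0.275 to 0.875 m from the base axis. Payload 12.5 kg.
Tool frame: the origin (TCP) lies on the centre line of the jaws, within the pads' length; the fingertips stand r.finger_overhang ahead of it and the grasp point (between the pads) lies 3 mm ahead of it (r.finger_overhang is the distance from the TCP to the fingertips, in m); z points along the fingers, y is the line along which they close (so a half turn about z gives the same grasp; the last joint's range is limited). The gripper opens to 85 mm and grips with 20 to 120 N. Pads are 22 mm wide; open, the fingers measure 114 mm over their backs; the gripper's body (76 mm by 85 mm) begins 54 mm behind the grasp point. The pads swing forward as they close: fully open they stand 13 mm farther back than shut.
Start: joints at [-1.235, 0.351, 1.652, -0, 1.139, -0.085], TCP at [0.225, -0.502, 0.224] pointing down, gripper open.
Joint ranges: [-2.75, 2.75], [-0.79, 2.1], [0.01, 2.65], [-1.57, 4.71], [0.07, 3.14], [-2.87, 2.87]. Speed limits (rad/s): [2.22, 2.22, 2.79, 3.14, 3.14, 3.14].

## Interface

Orientations are given as a unit quaternion [x, y, z, w].
In Python, from cell import r, optics gives the robot as it stands. The module is installed in compiled form; this text tells all that it offers. Calls block until the motion is done:
- r.move_to(position, orientation): joint-space move of the TCP to a pose.
- r.move_linear(position, rot=None, vel=0.15): straight line of the TCP; rot=None keeps the orientation; vel is the mean speed in m/s.
- r.set_joints(angles): joint-space move.
- r.set_gripper(opening, squeeze=None): opening from 0.0 (shut) to 1.0 (fully open); squeeze is the grip in N (None keeps the last); returns when the fingers have stopped.
- r.sleep(seconds).
- r.inverse_kinematics(position, orientation): joint angles nearest the present ones, or None.
- optics.get_image(name): name is "scene" or "top"; returns a dict with "pixels" (420x560x3 uint8, red, green, blue), "depth" (420x560 float32, m along the optical axis (not along the pixel's ray), 0 where there is no reading), "fx", "fy", "cx", "cy" (pixels), "D" ([k1, k2, p1, p2, k3] as OpenCV has them; the pictures are not rectified), "camera_from_world" (4x4, takes a point from world to camera coordinates). Camera axes: x right, y down, z forward; pixel columns grow to the right and rows downward; lengths in m; the calibration is good to about 2 mm. A picture is of the moment at which its call begins.
A pose or a line that the arm cannot do raises r.PlanningError and nothing moves.
- r.hand_in(): hands the job in; it is judged then, once.
Readings, each from a call of its own:
- r.current_t(): time.
- r.current_q(): joint angles.
- r.current_qvel(): joint speeds.
- r.current_effort(): joint torques, N m.
- r.current_tool_pos(): TCP position.
- r.current_ee_rot(): TCP orientation.
- r.current_contact_force(): force on the tool from outside, world axes, zero at the start.
- r.current_torque(): the same for the moment, N m.
- r.current_opening(): opening from 0.0 (shut) to 1.0 (fully open).
- r.current_finger_force(): force on a finger pad.
Only numpy, scipy, OpenCV 4.12 (cv2) and the standard library are available. Lean on these libraries where they do the work, as an engineer would, in place of code of your own. Each camera call takes 0.05 s, during which the arm holds its last target. There are 200 camera calls.

## Task

A dice cup with six red dice hangs from the short arm of the steelyard in the game cupboard. Slide the black-knobbed brass poise along the notched beam until, left alone, the beam comes to rest level, with its red pointer on the green band of the index plate. Leave the matching spare weight that stands loose on the shelf where it is.

Things in the scene. Friction and masses are not known exactly. Their poses are not given: they have to be found in the camera images.
- poise_knob (a point): Point on the axis of the poise's round black knob (16 mm across, 40 mm tall), 44 mm above the beam's axis, 12 mm below the knob's top. The brass block below (22 x 26 x 32 mm) reaches 16 mm above the beam's axis. Axes turn with the beam: y along it from pointer end to cup end, x level and square to it, z up the knob. Pivot: 175 mm above the shelf, on the beam's axis, 75 mm + joint poise toward +y.
- poise (a joint): How far the poise stands out along the beam, m: 0 (innermost, 75 mm from the pivot) to 0.155; grows toward the red pointer, away from the cup. It slides at about 1 N of friction and stays where it is left; the notches are only marks. The beam always starts with its pointer end high: slide the poise outward, about 48 mm per 0.1 rad of tilt, for balance. The hidden weight of the cup sets the place.
- beam (a joint): Tilt of the steel beam (8 mm wide, 14 mm tall) about its level pivot, rad: 0 level, positive with the pointer end high, stops at 0.4 either way. It swings free when let go, settles within 1.5 s and yields if the poise is held. Pointer tip 277 mm from the pivot, by an index plate on a post (plate top 220 mm above the shelf; green band 16 mm tall, centred at level). The wooden foot is fixed.
- spare_poise: The loose spare weight, a twin of the poise, standing upright on the shelf to the right of the steelyard: brass block 22 x 26 mm, 32 mm tall, with a round black knob 16 mm across on top, 72 mm tall in all. Origin at the centre of its underside, z up. Not to be moved.

How it is judged:
By the outcome, as a careful person would: the job done as asked, in the order asked, and still so for the second after the job is handed in, with the robot touching nothing.
It also fails if it takes over 35 s, if anything falls off the work surface, if the arm or the gripper's body presses on something with over 40 N, if the wrist force passes 120 N, or if a joint passes its speed limit or range.

## Working session

There is one attempt and no reset: what is moved stays moved. The work goes in short steps, each a Python script; the robot and the scene stay as the last script left them, time stands still between calls to the robot, and variables do not carry over. Pictures are saved under pics/ and viewed, at most 10 in all, crops included, and the job is handed in when it is done.

```bash
mkdir -p pics; python3 - <<'E'
from cell import r, optics
import cv2, numpy as np
for n in("scene","top"):
    im=optics.get_image(n); cv2.imwrite(f"pics/{n}0.png",im["pixels"][...,::-1]); np.savez(f"pics/{n}0.npz",**im)
    print(n,im["fx"],im["cx"],im["D"],np.round(im["camera_from_world"],3).tolist())
print(r.current_t(),r.finger_overhang,r.current_ee_rot())
E
```

```text
scene 540.5214894672413 272.3890146877126 [-0.18975918  0.          0.          0.          0.        ] [[0.211, 0.977, -0.02, 0.015], [0.522, -0.13, -0.843, -0.168], [-0.827, 0.168, -0.537, 1.687], [0.0, 0.0, 0.0, 1.0]]
top 392.27337237777834 276.77271281068107 [-0.02156782  0.          0.          0.          0.        ] [[-0.003, -1.0, 0.006, -0.111], [-0.999, 0.003, -0.054, 0.526], [0.054, -0.006, -0.999, 1.1], [0.0, 0.0, 0.0, 1.0]]
0.1 0.022 [ 9.77946033e-01  2.08857059e-01 -6.02989026e-05 -5.30554010e-04]
```

View pics/scene0.png

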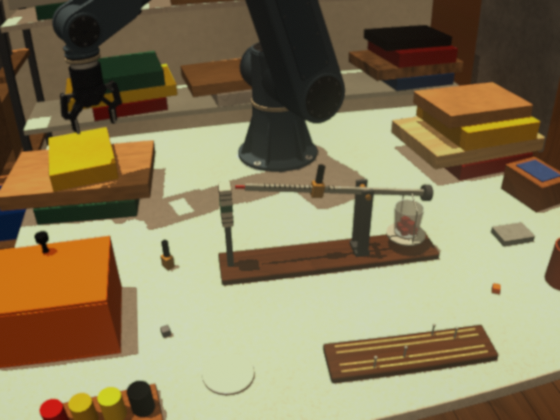

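View pics/top0.png

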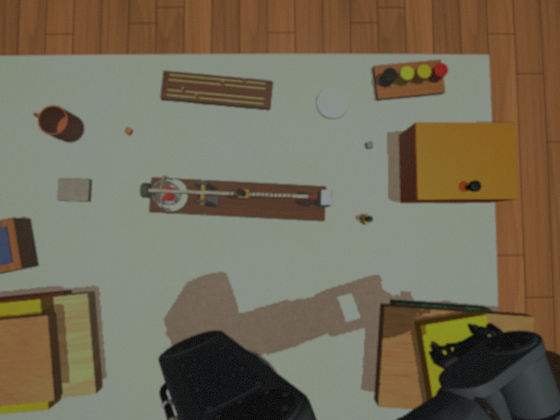

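The scene view shows the knob at about (320,172), the red pointer tip at (238,187), the pivot at about (362,188) and the spare at (167,253). In the top view the poise is at (242,193), the pointer end at about (312,197) and the spare at (365,218). Next I'll look at crops.

```bash
python3 - <<'E'
import cv2, numpy as np
a=cv2.imread("pics/scene0.png")[155:275,210:450]; b=cv2.imread("pics/top0.png")[165:235,135:375]
cv2.imwrite("pics/crop0.png",np.vstack([cv2.resize(a,(768,384),interpolation=cv2.INTER_CUBIC)[:370],cv2.resize(b,(768,224),interpolation=cv2.INTER_CUBIC)]))
E
```

```text
(no output)
```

View pics/crop0.png

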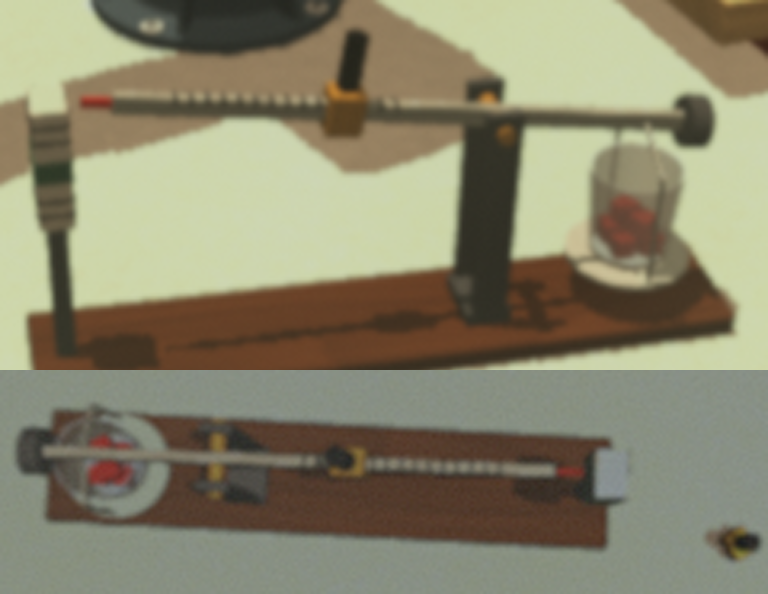

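The crops show, in scene pixels, the knob top at (321,165), the red tip at (235.6,186.6) and the pivot at (365.6,192). In top pixels the knob is at about (241,193), the tip at (317,197) and the pivot at (203,192). I'll refine these with masks and triangulate.

```bash
cat > h.py <<'E'
import cv2, numpy as np
from cell import r, optics
def K(im): return np.array([[im["fx"],0,im["cx"]],[0,im["fy"],im["cy"]],[0,0,1]],float)
def load(n): return dict(np.load(f"pics/{n}0.npz"))
def tri(A,B,a,b):
    u=[cv2.undistortPoints(np.array([[p]],float),K(i),i["D"]).reshape(2,1) for i,p in((A,a),(B,b))]
    X=cv2.triangulatePoints(A["camera_from_world"][:3],B["camera_from_world"][:3],*u).ravel(); X=X[:3]/X[3]
    e=[np.round(proj(i,X)-p,1) for i,p in((A,a),(B,b))]
    return X,e
def proj(im,X):
    T=im["camera_from_world"]; return cv2.projectPoints(np.array([X],float),cv2.Rodrigues(T[:3,:3])[0],T[:3,3],K(im),im["D"])[0].ravel()
def blob(im,box,cond):
    u0,u1,v0,v1=box; p=im["pixels"][v0:v1,u0:u1].astype(float); m=cond(p[...,0],p[...,1],p[...,2]).astype(np.uint8)
    n,l,s,c=cv2.connectedComponentsWithStats(m); k=1+np.argmax(s[1:,4])
    v,u=np.nonzero(l==k); return np.c_[u+u0,v+v0].astype(float)
red=lambda R,G,B:(R>1.6*G)&(R>1.6*B)&(R>80)
black=lambda R,G,B:(R+G+B<150)
brass=lambda R,G,B:(R>2*B)&(G>.4*R)&(R>80)
E
python3 - <<'E'
from h import *
S,T=load("scene"),load("top")
rs=blob(S,(228,250,180,193),red); rt=blob(T,(305,322,188,205),red)
ks=blob(S,(310,332,160,188),black); kt=blob(T,(232,250,184,202),black)
for n,b in(("rs",rs),("rt",rt),("ks",ks),("kt",kt)): print(n,len(b),b.mean(0),b.min(0),b.max(0))
def s(n,a,b): X,e=tri(S,T,a,b); print(n,np.round(X,4),e); return X
tip=s("redc",rs.mean(0),rt.mean(0)); s("tip",(235.6,186.6),(316.9,196.6))
s("knobtop",(321.2,165.8),(239.8,193.1)); s("knob c",ks.mean(0),kt.mean(0))
s("pivot",(365.6,191.9),(202.8,191.6))
s("cw",(428,192),(145.5,190.3))
sb=blob(S,(155,180,235,270),black); st=blob(T,(355,376,208,228),black); print(len(sb),sb.min(0),sb.max(0),len(st),st.min(0),st.max(0))
s("spare top",(sb[:,0][sb[:,1]<sb[:,1].min()+4].mean(),sb[:,1].min()+2),st.mean(0))
E
```

```text
rs 30 [239.9        186.23333333] [235. 185.] [244. 188.]
rt 27 [312.62962963 196.33333333] [309. 195.] [316. 198.]
ks 92 [319.67391304 173.98913043] [316. 166.] [323. 182.]
kt 37 [240.62162162 191.86486486] [237. 189.] [244. 195.]
redc [ 0.5406 -0.1953  0.2149] [array([0.1, 0. ]), array([0.1, 0. ])]
tip [ 0.5401 -0.2047  0.2151] [array([-0.2, -0. ]), array([-0.2, -0. ])]
knobtop [ 0.5462 -0.0273  0.2425] [array([-0.1,  0. ]), array([-0.1, -0. ])]
knob c [ 0.5502 -0.0295  0.2259] [array([ 0.7, -0.1]), array([0.6, 0.2])]
pivot [0.5567 0.0698 0.1723] [array([-0.4,  0.1]), array([-0.3, -0.1])]
cw [0.5624 0.2164 0.1542] [array([-0.6,  0.1]), array([-0.5, -0.2])]
61 [163. 241.] [168. 255.] 22 [364. 217.] [370. 220.]
spare top [ 0.4925 -0.3611  0.066 ] [array([1.6, 0.2]), array([1.3, 0.1])]
```

Checks hold: the pivot is at z=0.172 (0.175 given), and pointer tip to pivot is 0.278 m (0.277 given). The tilt is about 0.15 rad and the poise about 0.032, so it needs to go roughly 72 mm outward. I'll cage the knob loosely between the fingers (jaws along the beam) and push.

```bash
cat >> h.py <<'E'
from scipy.spatial.transform import Rotation as Rn
def quat():
    c=[]
    for s in(1,-1):
        y=s*np.array([.0525,.9986,0]); z=np.array([0,0,-1.]); x=np.cross(y,z)
        q=Rn.from_matrix(np.c_[x,y,z]).as_quat(); j=r.inverse_kinematics([.549,-.029,.3],q)
        if j is not None: c.append((np.abs(np.array(j)-r.current_q()).max(),q))
    return min(c,key=lambda t:t[0])[1]
bx=lambda y:.5502+.0525*(y+.03)
def tilt(tag=None):
    S,T=optics.get_image("scene"),optics.get_image("top")
    if tag: cv2.imwrite(f"pics/{tag}.png",cv2.resize(S["pixels"][130:280,200:450,::-1],(800,480),interpolation=cv2.INTER_CUBIC))
    rs=blob(S,(228,250,178,215),red); rt=blob(T,(303,325,188,205),red)
    X,e=tri(S,T,rs.mean(0),rt.mean(0)); print("red",len(rs),len(rt),np.round(X,4),e,"tilt",round(float(np.arcsin((X[2]-.1735)/.268)),3))
E
python3 - <<'E'
from h import *
q=quat(); p=r.current_tool_pos()
r.move_linear([p[0],p[1],.33]); y=-.029
r.set_gripper(.5,20)
r.move_to([bx(y),y,.32],q); print(r.current_t(),r.current_tool_pos())
r.move_linear([bx(y),y,.237],vel=.08); print(r.current_contact_force())
S=optics.get_image("scene"); cv2.imwrite("pics/a1.png",cv2.resize(S["pixels"][110:260,200:450,::-1],(800,480),interpolation=cv2.INTER_CUBIC)); print(r.current_t())
E
```

```text
3.5167 [ 0.55022429 -0.02963673  0.32000654]
[0.11524961 0.3544443  0.11684566]
4.75
```

View pics/a1.png

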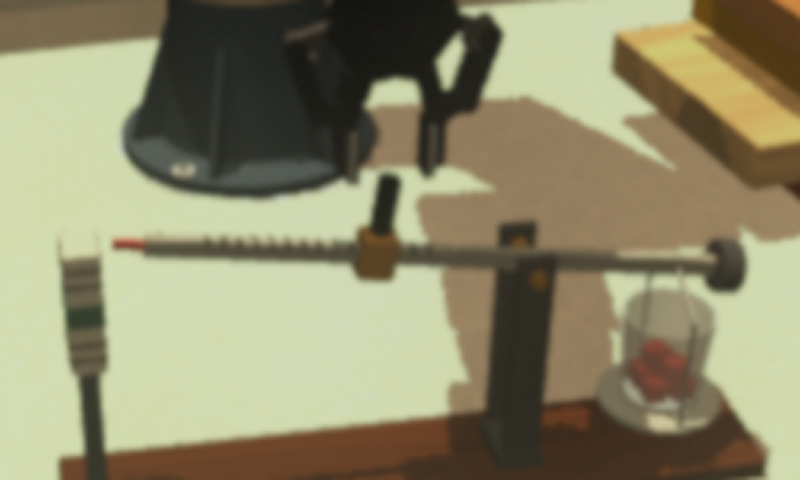

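The fingers straddle the knob in column, but the tips (crop row 175) sit level with the knob top (row 180), higher than planned. I'll check the pose against the projection.

```bash
python3 - <<'E'
from h import *
print(r.current_tool_pos(),r.current_opening(),r.current_q())
S,T=optics.get_image("scene"),optics.get_image("top")
p=np.array(r.current_tool_pos())
f=lambda uv:np.round([(uv[0]-200)*3.2,(uv[1]-110)*3.2])
for dz in(0,-.009,-.022): print(dz,f(proj(S,p+[0,0,dz])))
for x in(.53,.55): print(x,f(proj(S,[x,-.0273,.2425])),f(proj(S,[x,-.0305,.23])))
d=S["depth"]
def P(u,v):
    xy=cv2.undistortPoints(np.array([[[u,v]]],float),K(S),S["D"]).ravel(); Z=d[v,u]
    return np.round((np.linalg.inv(S["camera_from_world"])@[xy[0]*Z,xy[1]*Z,Z,1])[:3],3)
print("knob",P(320,172),P(321,168),"block",P(317,190),"fingers",P(310,160),P(334,160),P(334,163))
E
```

```text
[ 0.55049476 -0.02902     0.23755882] 0.503101082492948 [-1.37109386e-01  3.39077808e-01  1.63383850e+00 -2.36801497e-05
  1.16771639e+00  1.48616730e+00]
0 [387. 189.]
-0.009 [386. 201.]
-0.022 [386. 219.]
0.53 [380. 167.] [375. 185.]
0.55 [389. 181.] [384. 199.]
knob [ 0.555 -0.032  0.234] [ 0.556 -0.031  0.243] block [ 0.558 -0.038  0.193] fingers [ 0.558 -0.054  0.265] [ 0.562 -0.006  0.261] [ 0.562 -0.005  0.254]
```

```bash
python3 - <<'E'
from h import *
S,T=optics.get_image("scene"),optics.get_image("top")
a=cv2.resize(S["pixels"][120:210,230:430,::-1],(800,360),interpolation=cv2.INTER_CUBIC)
b=cv2.resize(T["pixels"][160:220,180:380,::-1],(800,240),interpolation=cv2.INTER_CUBIC)
p=np.array(r.current_tool_pos())
for dz in(0,-.022):
    u=proj(S,p+[0,0,dz]); cv2.circle(a,(int((u[0]-230)*4),int((u[1]-120)*4)),3,(255,0,255),-1)
    u=proj(T,p+[0,0,dz]); cv2.circle(b,(int((u[0]-180)*4),int((u[1]-160)*4)),3,(255,0,255),-1)
cv2.imwrite("pics/a2.png",np.vstack([a,b]))
print(p,r.current_contact_force(),r.current_t())
E
```

```text
[ 0.55034225 -0.02900242  0.23724793] [0.61981685 0.13206645 0.07796685] 4.95
```

View pics/a2.png

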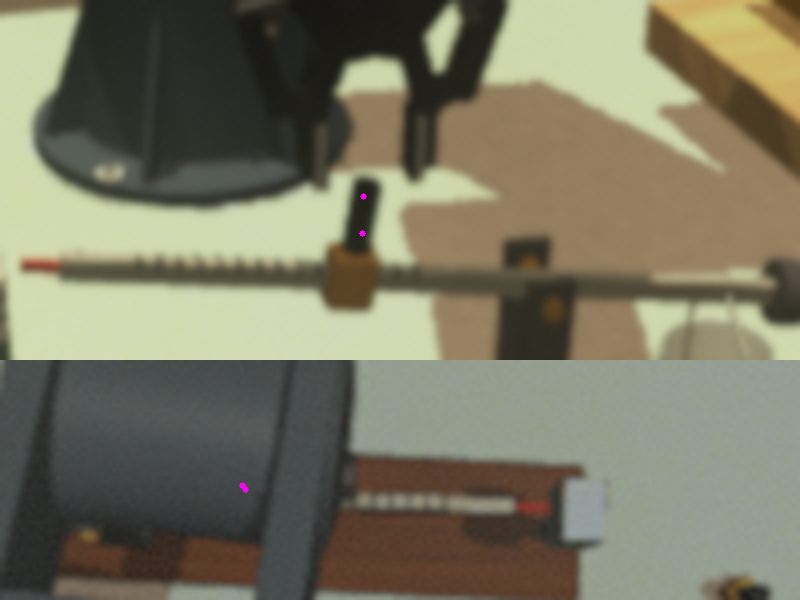

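The tips are at about crop (320,185) and (415,180), level with the knob top. The image puts them about 25 mm higher than the stated overhang implies. I'll go down in small steps, watching force and the depth-measured tip height.

```bash
python3 - <<'E'
from h import *
y=-.0285
def tips():
    S=optics.get_image("scene"); d=S["depth"]; v,u=np.mgrid[140:200,290:350]; Z=d[140:200,290:350]
    xy=cv2.undistortPoints(np.c_[u.ravel(),v.ravel()].astype(float)[:,None],K(S),S["D"])[:,0]; z=Z.ravel()
    W=(np.linalg.inv(S["camera_from_world"])@np.c_[xy*z[:,None],z,np.ones_like(z)].T)[:3].T
    dark=S["pixels"][140:200,290:350].sum(2).ravel()<170
    W=W[dark&(z>0)&(np.abs(W[:,0]-.555)<.03)]
    for a,b in((-.075,-.042),(-.042,-.018),(-.018,.02)):
        m=W[(W[:,1]>a)&(W[:,1]<b)]; m=m[m[:,2]<.29]
        if len(m): print("  ",a,b,"zmin",np.percentile(m[:,2],2).round(4),"zmax",m[:,2].max().round(3),"y",m[m[:,2]<m[:,2].min()+.015,1].mean().round(4))
tips()
for z in(.231,.225,.219,.214):
    r.move_linear([bx(y),y,z],vel=.06); f=np.round(r.current_contact_force(),2); print(z,f,round(r.current_t(),2))
    if abs(f[2])>2: break
tips()
S=optics.get_image("scene"); cv2.imwrite("pics/a3.png",cv2.resize(S["pixels"][110:260,200:450,::-1],(800,480),interpolation=cv2.INTER_CUBIC))
E
```

```text
-0.075 -0.042 zmin 0.2552 zmax 0.29 y -0.0599
   -0.042 -0.018 zmin 0.2094 zmax 0.249 y -0.0343
   -0.018 0.02 zmin 0.2528 zmax 0.289 y -0.0048
0.231 [-0.02 -0.39  0.44] 5.25
0.225 [0.58 0.08 0.21] 5.5
0.219 [-0.71 -0.01  0.27] 5.75
0.214 [ 0.46  0.59 -0.24] 6.0
   -0.075 -0.042 zmin 0.2367 zmax 0.29 y -0.0596
   -0.042 -0.018 zmin 0.2087 zmax 0.249 y -0.0343
   -0.018 0.02 zmin 0.2334 zmax 0.29 y -0.0051
```

View pics/a3.png

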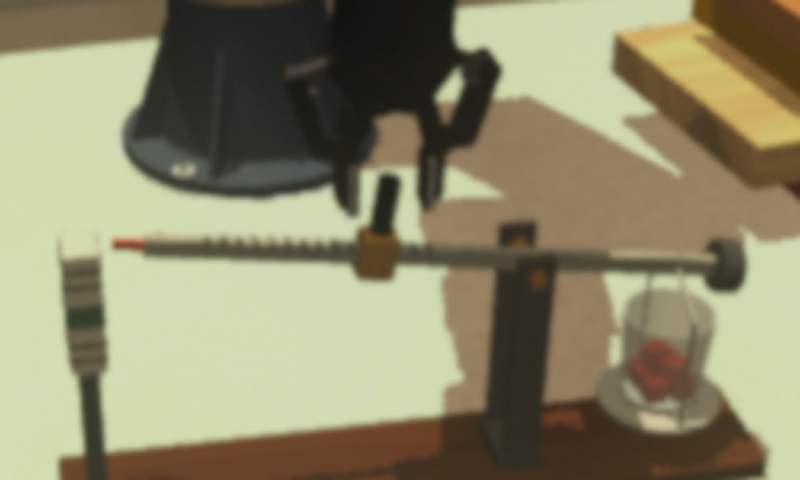

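The tips now show at (350,212) and (430,205), straddling the knob with about 11 mm of overlap. I'll go a bit lower, narrow the jaws and push about 15 mm outward as a test.

```bash
python3 - <<'E'
from h import *
y=-.0285
for z in(.209,.204):
    r.move_linear([bx(y),y,z],vel=.06); f=np.round(r.current_contact_force(),2); print(z,f)
    if abs(f[2])>2: break
r.set_gripper(.3,20); print(r.current_opening(),r.current_finger_force(),np.round(r.current_contact_force(),2))
for y in(-.036,-.044,-.052):
    r.move_linear([bx(y),y,z],vel=.06); print(y,np.round(r.current_contact_force(),2),r.current_finger_force())
S=optics.get_image("scene"); cv2.imwrite("pics/a4.png",cv2.resize(S["pixels"][110:260,200:450,::-1],(800,480),interpolation=cv2.INTER_CUBIC)); print(r.current_t())
E
```

```text
0.209 [0.44 0.02 0.38]
0.204 [-0.14  0.15  0.16]
0.2989288302719184 0.0 [-0.32  0.51 -0.22]
-0.036 [0.9  0.11 0.07] 0.0
-0.044 [-0.3   0.14  0.02] 0.0
-0.052 [ 0.34 -0.57 -0.08] 0.0
7.8
```

View pics/a4.png

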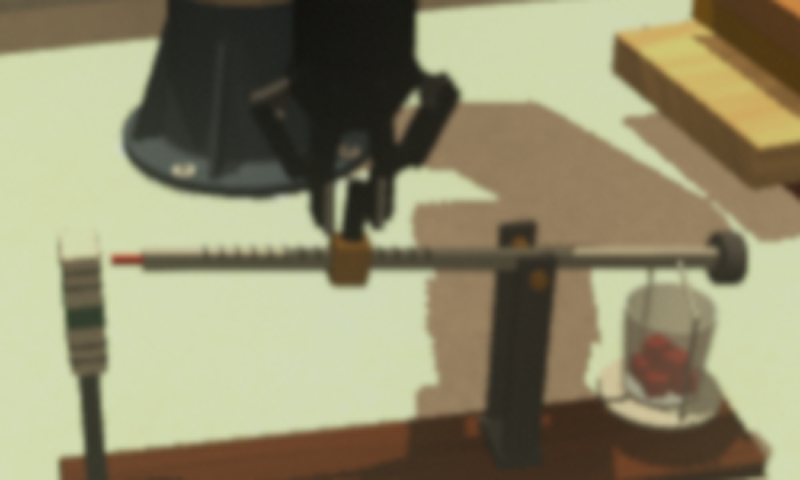

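The push works: the poise is caged and followed, and the pointer dropped from row 244 to 260. I'll push on to just short of the target, back off and measure.

```bash
python3 - <<'E'
from h import *
tilt()
for y,z in((-.075,.202),(-.104,.198)):
    r.move_linear([bx(y),y,z],vel=.06); print(y,np.round(r.current_contact_force(),2)); tilt()
y=-.100; r.move_linear([bx(y),y,z],vel=.06); r.sleep(1.5); tilt("b1"); print(r.current_t())
E
```

```text
red 16 32 [ 0.541  -0.1969  0.2054] [array([0., 0.]), array([0., 0.])] tilt 0.119
-0.075 [-0.59 -0.26 -0.33]
red 12 24 [ 0.5407 -0.1983  0.1962] [array([0.2, 0. ]), array([0.2, 0. ])] tilt 0.085
-0.104 [-0.09  0.18  0.49]
red 12 24 [ 0.5406 -0.1979  0.1834] [array([-0.6, -0. ]), array([-0.5, -0.1])] tilt 0.037
red 9 29 [ 0.5408 -0.1981  0.1797] [array([0.1, 0. ]), array([0.1, 0. ])] tilt 0.023
11.125
```

View pics/b1.png

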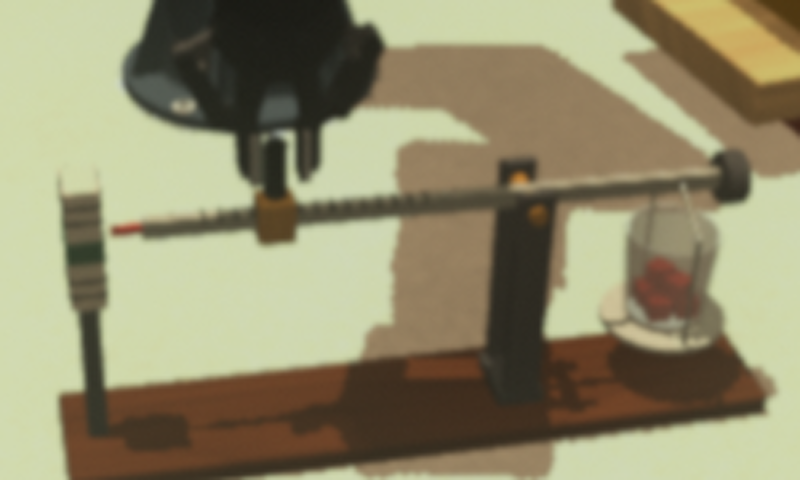

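The tilt is about +0.023 rad: the red pointer is at (125,231), just above the green band's level (252), so it needs about 11 mm more. Then I'll release, lift away and check.

```bash
cat >> h.py <<'E'
def ray(S,p,x):
    q=cv2.undistortPoints(np.array([[p]],float),K(S),S["D"]).ravel(); M=np.linalg.inv(S["camera_from_world"])
    o=M[:3,3]; d=M[:3,:3]@[q[0],q[1],1]; return o+d*(x-o[0])/d[0]
E
python3 - <<'E'
from h import *
y=-.115; r.move_linear([bx(y),y,.198],vel=.05)
y=-.110; r.move_linear([bx(y),y,.198],vel=.05); r.set_gripper(.5); r.sleep(1.3); tilt("b2"); tilt()
S=optics.get_image("scene"); g=blob(S,(216,236,195,225),lambda R,G,B:(G>R*1.2)&(G>B*1.05)&(R+G+B<300)); print(len(g),g.min(0),g.max(0),"depth",S["depth"][int(g[:,1].mean()),int(g[:,0].mean())])
for x in(.535,.545,.55): print(x,np.round(ray(S,g.mean(0),x),4))
c=g.mean(0); Z=S["depth"][int(c[1]),int(c[0])]; q=cv2.undistortPoints(c[None,None],K(S),S["D"]).ravel(); print("by depth",np.round(np.linalg.inv(S["camera_from_world"])@[q[0]*Z,q[1]*Z,Z,1],4)); print(r.current_t())
E
```

```text
red 13 8 [ 0.5403 -0.2012  0.1746] [array([-1.2, -0. ]), array([-1. , -0.2])] tilt 0.004
red 12 7 [ 0.5403 -0.2016  0.1748] [array([-1.2, -0.1]), array([-1. , -0.2])] tilt 0.005
4 [222. 208.] [224. 210.] depth 1.0921075
0.535 [ 0.535  -0.2334  0.1626]
0.545 [ 0.545  -0.2343  0.169 ]
0.55 [ 0.55   -0.2348  0.1722]
by depth [ 0.5567 -0.2354  0.1765  1.    ]
13.6833
```

View pics/b2.png

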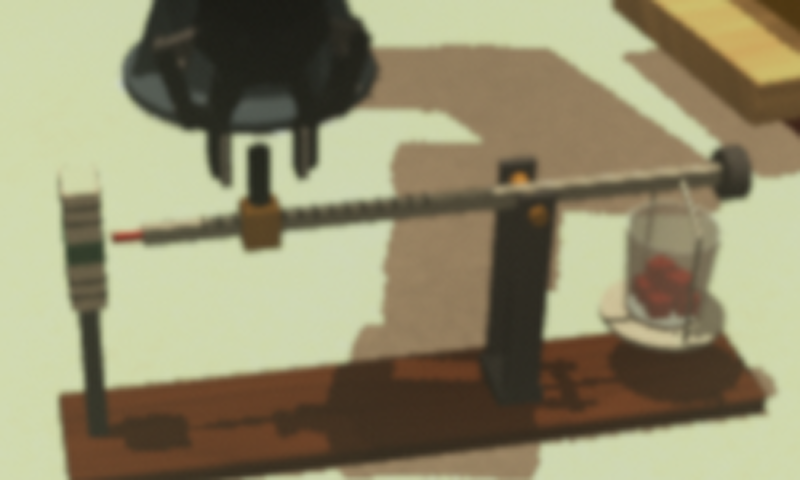

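The pointer is at z≈0.175 with the band centre at about 0.1765, so it is near level. I'll retreat and verify once with clear views, including the counterweight end.

```bash
python3 - <<'E'
from h import *
p=r.current_tool_pos(); r.move_linear([p[0],p[1],.32],vel=.1)
r.move_to([.40,-.35,.35],r.current_ee_rot()); r.sleep(1.2)
tilt(); S,T=optics.get_image("scene"),optics.get_image("top")
W=np.linalg.inv(S["camera_from_world"])
# beam points: cast depth of steel beam in scene, fit slope z(y) on narrow strip between red and pivot/cw
v,u=np.mgrid[180:222,236:430]; Z=S["depth"][180:222,236:430].ravel()
xy=cv2.undistortPoints(np.c_[u.ravel(),v.ravel()].astype(float)[:,None],K(S),S["D"])[:,0]
X=(W@np.c_[xy*Z[:,None],Z,np.ones_like(Z)].T)[:3].T
m=(Z>0)&(np.abs(X[:,0]-(.5502+.0525*(X[:,1]+.03)))<.012)&(np.abs(X[:,2]-.175)<.02)&(X[:,1]<.2)
m&=~((np.abs(X[:,1]-.07)<.03)|(np.abs(X[:,1]+.11)<.03))
a=np.polyfit(X[m,1],X[m,2],1); print("beam slope",m.sum(),a,"tilt",-a[0])
a=cv2.resize(S["pixels"][150:280,150:440,::-1],(800,359),interpolation=cv2.INTER_CUBIC)
b=cv2.resize(T["pixels"][160:240,130:390,::-1],(780,240),interpolation=cv2.INTER_CUBIC)
cv2.imwrite("pics/c.png",np.vstack([a[:,:780],b])); print(r.current_t())
E
```

```text
red 13 24 [ 0.5405 -0.1987  0.1742] [array([0.1, 0. ]), array([0.1, 0. ])] tilt 0.003
beam slope 908 [0.00464333 0.1775346 ] tilt -0.004643332501016663
17.5417
```

View pics/c.png

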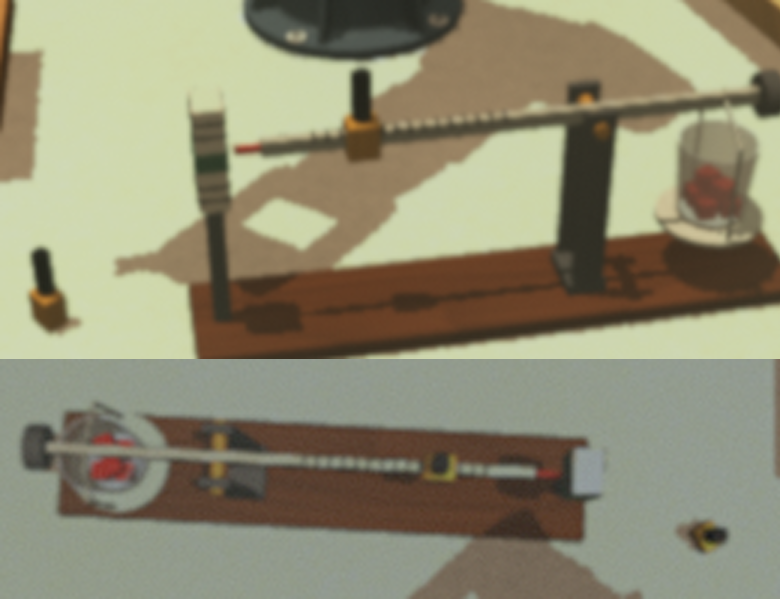

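The beam is level within about 0.005 rad by two independent measures (the band allows ±0.029). The pointer at (250,149) sits at green-band height, the spare is untouched at (45,290), and the arm is clear.

```bash
python3 -c "
from cell import r
print(r.hand_in())"
```

```text
the job is handed in; nothing more can be done
None
```

I slid the poise outward until the beam came to rest level (within about 0.005 rad, pointer on the green band), left the spare weight where it stood, and handed the job in at about 18 s of the 35 s allowed.

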